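# Read the level through the magnifier

### The job

Flip the toggle switch on the tilting-plate stand right over to its other side, towards the brass knob's end, to switch on the light panel, then pick up the rectangular magnifier by its handle and carry it over the things in the way to the chrome level block on the glass. Finish still holding it steady and level about a finger's breadth (15 mm) above the level, lens centred over the vial and its long side along the vial, touching neither the level nor the stand, so that the bubble can be read undisturbed; do not turn the brass knob, and leave the level and everything else on the table where they are.

Things in the scene. Friction and masses are not known exactly. Their poses are not given: they have to be found in the camera images.
- stand: tilting-plate stand, fixed to the table: grey base 220 (x) x 300 (y) mm, top face 26 mm above the table; origin at the middle of its underside, on the table; its x points away from its front, y along its length. A framed glass plate 150 x 250 mm covers x -45 to 105, y -125 to 125 mm, its top 60 mm above the table. A knurled brass knob 30 mm across stands at x 30, y 138 mm, top 78 mm above the table. The toggle is on the free strip in front of the plate
- switch (a joint): angle of the chrome toggle lever: starts near 0 (off, leaning 0.3 rad towards the stand's -y) and is on when pushed right over to its stop at 0.6 rad (leaning towards the stand's +y); it swings about the stand's x axis with light friction (about 1 N at the tip) and stays where it is left
- switch_tip (a point): centre of the 10 mm ball tip of the toggle lever; the lever is 6 mm thick and 31 mm long, pivoting at the stand's x -83, y 55 mm, 31 mm above the table; the tip is about 61 mm above the table
- mag: rectangular hand magnifier lying flat on the table, 0.16 kg, 212 mm long: black lens frame 100 x 56 x 14 mm, brown wooden handle 100 long, 20 wide, 22 mm high, in line with the long side of the lens; origin at the middle of the handle's underside, x from handle to lens, z up. Frame and handle are flush underneath
- mag_grip (a point): centre of the magnifier's handle, 11 mm above its underside; grip here across the 20 mm width
- mag_lens (a point): centre of the underside of the lens frame, 112 mm from mag_grip along the magnifier's x and 11 mm below it; axes as mag
- level: chrome level block 100 (x) x 26 x 32 mm high, loose on the glass plate, 0.35 kg; origin at the centre of its underside; x along the vial
- vial (a point): middle of the top of the level block, 32 mm above its underside and 92 mm above the table, over the middle of the yellow-green vial; x along the vial (either way round will do), z up
- knob_rim (a point): a point on the rim of the brass knob, turns with it: 15 mm from the knob's axis; the knob drives the plate's tilt by a fine screw
- bowl: green lawn bowl, a ball 120 mm across sitting in a rubber ring, loose, top 126 mm above the table; origin at its centre
- jack: white jack, a ball 63 mm across sitting in a rubber ring, loose, top 67 mm above the table; origin at its centre
- square: steel square lying flat, loose: stock 100 x 20 x 16 mm, blade 150 x 26 x 3 mm; origin under the middle of the stock
- caliper: caliper lying flat, loose, 235 mm long, up to 16 mm high; origin under the middle of its beam
- tape: yellow round measure case 64 mm across, 28 mm high, loose; origin under its centre
There are look-alikes about, which are no part of the job. There is more than one size of the mag; the one meant has the size given above.

How it is judged:
By the outcome, as a careful person would: the job done as asked, in the order asked, and still so for the second after the job is handed in, while the arm keeps its last pose, push and grip.
It also fails if it takes over 58 s, if anything falls off the work surface, if the arm or the gripper's body presses on something with over 40 N, if the wrist force passes 120 N, or if a joint passes its speed limit or range.

### The arm

A 6-joint arm with a two-finger parallel gripper is mounted at the origin on the work surface. World frame = base frame: x ahead of the robot, y to its left, z up, the work surface at z = 0. Lengths are in mm, angles in rad, forces in N, time in s.
With the tool pointing down it reaches from about 275 to 750 mm from the base axis. Payload 10.2 kg.
Tool frame: the origin (TCP) lies at the very end of the fingers, on their centre line; the grasp point (between the pads) lies 19 mm behind it (ctrl.grip_depth is the distance from the TCP to the grasp point, in mm); z points along the fingers, x is the direction in which the jaws open and shut, and the axes are right-handed (so a half turn about z gives the same grasp; the last joint's range is limited). The gripper opens to 85 mm and grips with 20 to 120 N. Pads are 22 mm wide; open, the fingers measure 114 mm over their backs; the gripper's body (76 mm by 85 mm) begins 54 mm behind the grasp point. The pads swing forward as they close: fully open they stand 13 mm farther back than shut.
Start: joints at [-0.223, 0.313, 1.498, -0, 1.331, -0.223], TCP at [525.006, -0.013, 210.494] pointing down, gripper open.
Joint ranges: [-2.94, 2.94], [-0.97, 2.17], [0.19, 2.56], [-1.23, 4.37], [0.02, 3.11], [-2.88, 2.88]. Speed limits (rad/s): [2.39, 2.39, 3.01, 3.14, 3.14, 3.14].

### API

Orientations are given as a unit quaternion [w, x, y, z].
In Python, from rig import ctrl gives the robot as it stands.
- The arm moves only by the tool play_rows, never from a script. Its argument "motion" is a list of rows, each a list of 2 entries, a list of its own where there are three numbers: the shift along the tool's x, y, z in mm, then the turn, a rotation vector about the tool's x, y, z in degrees. A call has 1 to 20 rows; each row shifts and turns the commanded pose from where the row before left it, along the tool's axes as they then stand; what a row does not reach is not made up. A row lasts 1/12 s, in which the tool goes at most 41.7 mm and 7.16 degrees, less where a joint would pass 70% of its speed; a pose out of reach is approached as far as the arm can. A call with a gripper value outside its range is refused whole. "fingers" is the finger opening in mm, from 0 to 85.4, set as the call begins (left out, the last holds). The fingers move at their own pace and stop on an object; "squeeze" is the grip in N (left out, the last holds). Time passes only in rows, so rows that do not move let the fingers close. It gives the time, the measured TCP pose, the force and the opening at its end, in the units of the state.
- ctrl.sense(): the state, without advancing time (a new reading comes with each control period).
- ctrl.capture(name): name is "scene" or "side" or "wrist"; returns the picture (400x640x3 uint8, red, green, blue); there is no depth.
- ctrl.get_calibration(name): a dict with "K" (3x3 intrinsics, pixels), "k1" (the pictures are not rectified: a ray, as slopes to the right and down, at radius r is drawn at 1 + k1 r^2 times it, then the intrinsics apply), "R" (3x3) and "t" (3): a world point X has camera coordinates R X + t; the wrist camera has in their place "tool_from_camera" (4x4, takes a point from camera to tool coordinates, whose origin is the TCP and whose axes are the tool frame's). Camera axes: x right, y down, z forward; pixel columns grow to the right and rows downward; lengths in mm; the calibration is good to about 2 mm. A picture is of the moment at which its call begins: read the wrist's pose just before it. get_calibration takes no time and is no camera call.
- ctrl.finish_job(): hands the job in, once; it reports no verdict.
Trained networks look in the newest picture that a camera, given by its name, has taken for a name from the list of things; names that differ only in an ending like _2 or _b are one class to them, and where a whole thing is asked for, a point or a joint stands for the part that bears it (a point fixed in the world has none). Each returns a list of dicts, best first, with "p" (0 to 1); they miss things now and then, are a little off and sometimes report something else, mostly with a low value. They report only what shows in the picture. A call takes as long as a camera call. They do not tell look-alikes from the thing itself.
- ctrl.spot_in(camera, name): "position" ([column, row] as shares, 0 to 1, of the picture: columns of its width, rows of its height, amid what is visible of it).
The state is a dict: "time_s": time; "joints": joint angles; "dq": joint speeds; "tau": joint torques, N m; "eef_pos": TCP position; "ee_rot": TCP orientation; "force": force on the tool from outside, world axes, zero at the start; "wrist_torque": the same for the moment, N m; "grip_width": opening from 0.0 (shut) to 1.0 (fully open).
Only numpy, scipy, OpenCV 4.12 (cv2) and the standard library are available. Lean on these libraries where they do the work, as an engineer would, in place of code of your own. Each camera call takes 0.05 s, during which the arm holds its last target. There are 200 camera calls.

## Working session

There is one attempt and no reset: what is moved stays moved. The work goes in short steps, Python scripts to look and compute and a tool call to move; the robot and the scene stay as the last step left them, time stands still between calls to the robot, and variables do not carry over. Pictures are saved under pics/ and viewed, about 8 in all and at most 12, crops included, and the job is handed in when it is done.

Besides the shell and the picture viewer there is one more tool, called after "Request:" as name(argument=value, ...) on one line, values as JSON. play_rows: Moves the arm, as the interface text tells. Its arguments: {"type":"object","properties":{"motion":{"type":"array"},"fingers":{"type":"number"},"squeeze":{"type":"number"}},"required":["motion"]}

```bash
ls; mkdir -p pics; cat > h.py <<'E'
import numpy as np, cv2
from scipy.spatial.transform import Rotation as Rn
from rig import ctrl
def pose():
    s=ctrl.sense(); q=np.array(s["ee_rot"])
    return np.array(s["eef_pos"]), Rn.from_quat(q[[1,2,3,0]]).as_matrix()
def cam(name):
    c=ctrl.get_calibration(name); K=np.array(c["K"]);k1=c["k1"]
    if "R" in c: R=np.array(c["R"]);t=np.array(c["t"])
    else:
        p,Rt=pose();T=np.array(c["tool_from_camera"])
        Rw=Rt@T[:3,:3]; tw=Rt@T[:3,3]+p; R=Rw.T; t=-R@tw
    return K,k1,R,t
def ray(C,uv):
    K,k1,R,t=C
    d=cv2.undistortPoints(np.array([[uv]],float),K,np.array([k1,0,0,0,0.]))[0,0]
    return -R.T@t, R.T@np.array([d[0],d[1],1])
def at(C,uv,z):
    o,d=ray(C,uv); return o+d*(z-o[2])/d[2]
def proj(C,X):
    K,k1,R,t=C
    return cv2.projectPoints(np.array(X,float).reshape(-1,3),cv2.Rodrigues(R)[0],t,K,np.array([k1,0,0,0,0.]))[0][:,0]
def spots(name,names):
    for n in names:
        print(name,n,[(round(d["position"][0]*640),round(d["position"][1]*400),round(d["p"],2)) for d in ctrl.spot_in(name,n)[:4]])
def snap(name,f):
    im=ctrl.capture(name); cv2.imwrite("pics/"+f,im[:,:,::-1]); return im
E
python3 - <<'E'
from h import *
a=snap("scene","s0.png");b=snap("side","d0.png")
N=["mag","mag_grip","mag_lens","level","vial","switch_tip","knob_rim","stand","bowl","jack","tape"]
spots("scene",N); spots("side",N[:8])
c=np.vstack([a,b])
for n in("scene","side"):
    K,k1,R,t=cam(n); print(n,-R.T@t,K[0,0],k1,R[2])
c=ctrl.get_calibration("wrist");print(c)
print(ctrl.sense())
E
```

```text
pics
scene mag [(208, 247, 0.75), (227, 201, 0.66), (174, 224, 0.61), (224, 298, 0.24)]
scene mag_grip [(211, 247, 0.96), (375, 234, 0.73), (227, 203, 0.61), (175, 221, 0.52)]
scene mag_lens [(212, 248, 0.98), (170, 224, 0.85), (227, 202, 0.71)]
scene level [(370, 225, 0.89)]
scene vial [(369, 227, 0.81), (209, 250, 0.32)]
scene switch_tip []
scene knob_rim [(415, 221, 0.46)]
scene stand [(375, 232, 0.97)]
scene bowl [(289, 244, 0.75)]
scene jack [(275, 211, 0.52)]
scene tape [(313, 280, 0.7)]
side mag [(428, 283, 0.98), (431, 348, 0.78), (346, 322, 0.68)]
side mag_grip [(433, 284, 0.92), (349, 320, 0.75), (402, 186, 0.47)]
side mag_lens [(423, 283, 0.93), (433, 350, 0.86), (346, 317, 0.81)]
side level [(297, 183, 0.64), (317, 169, 0.62)]
side vial [(316, 167, 0.53), (285, 144, 0.33)]
side switch_tip []
side knob_rim [(283, 146, 0.51), (299, 182, 0.3)]
side stand [(300, 184, 0.97)]
scene [1783.35155023 -340.99997591 1083.3509185 ] 485.06280266806965 -0.026936741519035707 [-0.76564578  0.21206085 -0.60730284]
side [-251.94750391 -798.63090135 1043.04186   ] 515.4136308204248 0.0202810
[... 607 characters left out ...]
_s': 1.05, 'joints': array([-2.23416871e-01,  3.12907673e-01,  1.49771551e+00,  1.36518812e-05,
        1.33097443e+00, -2.23390453e-01]), 'dq': array([ 8.24344483e-05, -3.28910040e-04,  1.16954696e-03,  1.52899435e-03,
        7.21455978e-04, -9.38145500e-05]), 'tau': array([ 1.52142478e-03, -4.12167978e+01, -2.59898007e+01, -1.44797220e-06,
        5.39017110e-04, -1.15776982e-05]), 'eef_pos': array([ 5.25007290e+02, -1.89248305e-02,  2.10484401e+02]), 'ee_rot': array([-7.01541178e-06,  1.00000000e+00, -1.48302574e-05, -9.50086855e-07]), 'force': array([ 0.41657333,  0.1429182 , -0.49269414]), 'wrist_torque': array([-0.03359954, -0.00735341, -0.05700314]), 'grip_width': 0.9984161375309023}
```

View pics/s0.png

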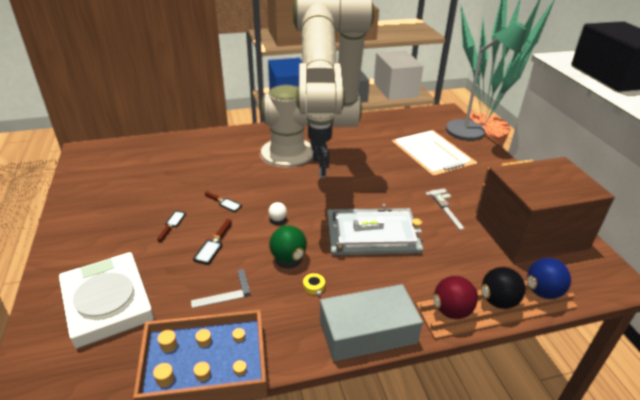

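View pics/d0.png

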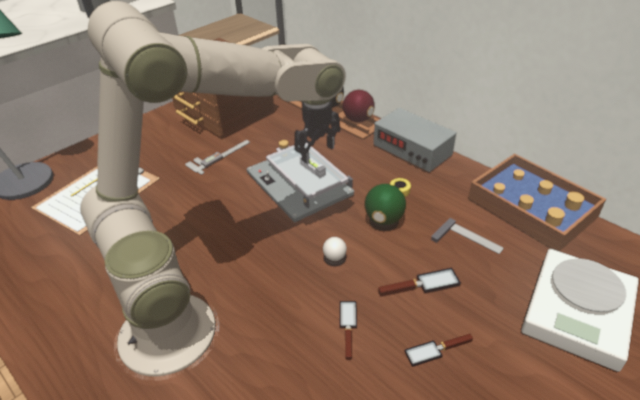

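Scene: magnifiers at (213,243), (172,225), (224,201). Side: the same three at (420,281), (438,348), (348,325). Stand is at (375,232) in the scene view. I'll crop both closely to compare sizes and find the stand.

```bash
python3 - <<'E'
import cv2,numpy as np
a=cv2.imread("pics/s0.png");b=cv2.imread("pics/d0.png")
r=lambda i,x,y,w,h:cv2.resize(i[y:y+h,x:x+w],(400,300),interpolation=cv2.INTER_CUBIC)
c=np.vstack([np.hstack([r(a,150,180,100,75+15) if 0 else r(a,150,185,120,90),r(b,320,260,160,120)]),np.hstack([r(a,320,180,120,90),r(b,240,130,120,90)])])
cv2.imwrite("pics/c1.png",c)
E
```

```text
(no output)
```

View pics/c1.png

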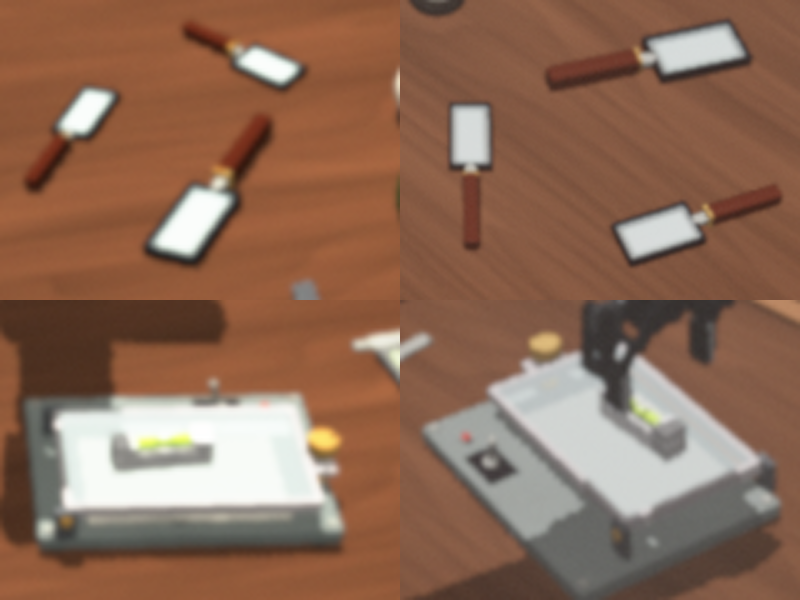

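Crops: the biggest magnifier (scene handle end ~(229,221), lens end ~(202,261); side handle end (379,292), lens end (457,277)) is the candidate; two smaller look-alikes. Stand: toggle strip faces the robot, knob on the +y end. Now measure.

```bash
python3 - <<'E'
from h import *
S=cam("scene");D=cam("side")
s=lambda x,y:at_(S,(150+x*.3,185+y*.3))
def rep(n,C,off,sc,pts):
    r=[at(C,(off[0]+x*sc,off[1]+y*sc),z) for x,y,z in pts]
    for q in r: print(n,np.round(q))
    print("   len01",np.linalg.norm(r[0][:2]-r[1][:2]).round(), np.degrees(np.arctan2(*(r[1]-r[0])[[1,0]])).round(1))
rep("big scene",S,(150,185),.3,[(265,120,15),(170,255,7)])
rep("big side",D,(320,260),.4,[(148,80,15),(342,42,7)])
rep("left scene",S,(150,185),.3,[(32,185,10),(102,90,7)])
rep("top scene",S,(150,185),.3,[(188,28,10),(290,75,7)])
rep("stand front edge scene",S,(320,180),.3,[(25,100,26),(300,95,26)])
rep("stand back edge scene",S,(320,180),.3,[(40,248,0),(342,245,0)])
rep("knob,tip scene",S,(320,180),.3,[(323,138,76),(213,82,61)])
rep("knob,tip side",D,(240,130),.3,[(145,45,76),(90,142,61)])
rep("stand side frontcorners",D,(240,130),.3,[(182,300,10),(22,128,26)])
rep("level scene top",S,(320,180),.3,[(115,137,92),(212,140,92)])
rep("vial scene",S,(320,180),.3,[(140,140,92),(190,138,92)])
rep("vial side",D,(240,130),.3,[(230,98,92),(258,122,92)])
E
```

```text
big scene [ 442. -295.   15.]
big scene [ 616. -405.    7.]
   len01 205.0 -32.3
big side [ 431. -299.   15.]
big side [ 612. -410.    7.]
   len01 213.0 -31.4
left scene [ 486. -532.   10.]
left scene [ 341. -459.    7.]
   len01 162.0 153.5
top scene [ 252. -361.   10.]
top scene [ 361. -260.    7.]
   len01 149.0 42.9
stand front edge scene [474.  49.  26.]
stand front edge scene [533. 341.  26.]
   len01 298.0 78.5
stand back edge scene [673.  11.   0.]
stand back edge scene [739. 302.   0.]
   len01 299.0 77.3
knob,tip scene [663. 303.  76.]
knob,tip scene [533. 237.  61.]
   len01 146.0 -153.2
knob,tip side [657. 299.  76.]
knob,tip side [527. 235.  61.]
   len01 144.0 -153.9
stand side frontcorners [472.  55.  10.]
stand side frontcorners [525. 339.  26.]
   len01 288.0 79.5
level scene top [632.  95.  92.]
level scene top [659. 186.  92.]
   len01 95.0 73.9
vial scene [643. 117.  92.]
vial scene [651. 166.  92.]
   len01 49.0 80.3
vial side [636. 157.  92.]
vial side [627. 111.  92.]
   len01 47.0 -101.0
```

Request:
play_rows(motion=[[[0,0,0],[0,0,6]],[[0,0,0],[0,0,6]],[[-7,-32,10],[0,0,0]],[[-7,-32,10],[0,0,0]],[[-7,-32,10],[0,0,0]],[[-7,-32,10],[0,0,0]],[[-7,-32,10],[0,0,0]],[[-7,-32,10],[0,0,0]],[[0,0,0],[0,0,0]],[[0,0,0],[0,0,0]]], fingers=0, squeeze=30)

```text
time_s: 1.88
eef_pos: [523.3, 197.7, 149.9]
ee_rot: [0.0, 0.995, -0.103, -0.001]
force: [0.8, -0.4, 1.1]
grip_width: -0.001
```

```bash
python3 - <<'E'
from h import *
print(pose(), getattr(ctrl,"grip_depth",None), ctrl.sense()["joints"].round(2), ctrl.sense()["time_s"])
C=cam("wrist")
im=snap("wrist","w1.png")
spots("wrist",["switch_tip","vial","level","knob_rim"])
o=np.array([602,172]);a=np.radians(-12);ex=np.array([np.cos(a),np.sin(a)]);ey=np.array([-ex[1],ex[0]])
L=lambda x,y,z:np.r_[o+x*ex+y*ey,z]
print(proj(C,[L(-83,45.8,60.6),L(-83,55,31),L(30,138,78),L(-110,150,26),L(-45,125,60)]).round())
cv2.imwrite("pics/w1b.png",cv2.resize(im[:,:,::-1],(800,500),interpolation=cv2.INTER_CUBIC))
E
```

```text
(array([523.34236942, 197.67836791, 149.90493222]), array([[ 9.78688163e-01, -2.05349123e-01, -1.10331640e-03],
       [-2.05349536e-01, -9.78688660e-01, -2.74076104e-04],
       [-1.02352196e-03,  4.94800550e-04, -9.99999354e-01]])) 18.700000000000003 [ 0.15  0.44  1.48 -0.    1.22  0.36] 1.8833
wrist switch_tip []
wrist vial [(457, 226, 0.61)]
wrist level [(458, 226, 0.67)]
wrist knob_rim [(472, 33, 0.95)]
[[322. 155.]
 [322. 141.]
 [476.  33.]
 [292.  33.]
 [369.  57.]]
```

View pics/w1b.png

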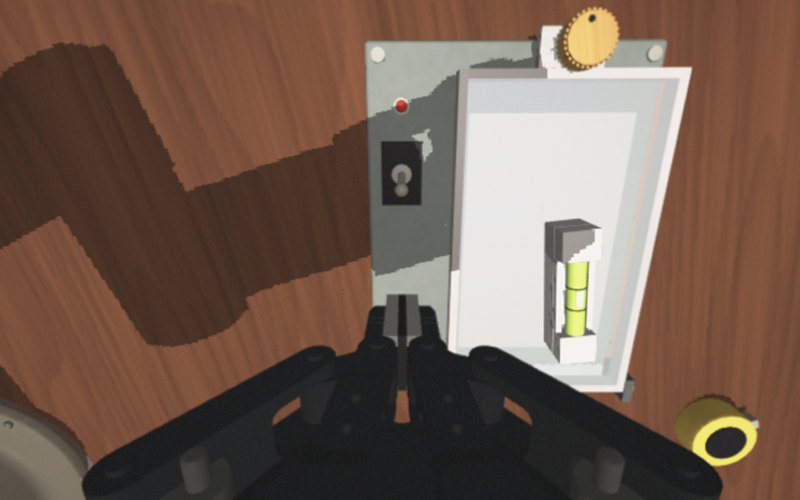

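Wrist view shows the toggle tip at (402,189), LED red (off), knob at (592,38), level vial centre about (576,298). The fingers line up with the toggle column. Lower, then push along tool -y.

Request:
play_rows(motion=[[[0,0,33],[0,0,0]],[[0,0,33],[0,0,0]],[[0,0,33],[0,0,0]],[[0,0,0],[0,0,0]],[[0,-8,0],[0,0,0]],[[0,-8,0],[0,0,0]],[[0,-5,0],[0,0,0]],[[0,-5,0],[0,0,0]],[[0,-5,0],[0,0,0]],[[0,-5,0],[0,0,0]],[[0,0,0],[0,0,0]],[[0,0,0],[0,0,0]]])

```text
time_s: 3.13
eef_pos: [531.3, 232.0, 51.6]
ee_rot: [-0.0, 0.995, -0.104, 0.0]
force: [0.5, 0.5, -0.1]
grip_width: 0.003
```

```bash
python3 - <<'E'
from h import *
im=snap("wrist","w2.png"); c=im[60:220,260:420,::-1]
im2=ctrl.capture("scene")[180:260,320:440,::-1]
cv2.imwrite("pics/w2b.png",np.hstack([cv2.resize(c,(400,400),interpolation=2),cv2.resize(im2,(400,400),interpolation=2)]))
print(ctrl.sense()["force"])
E
```

```text
[-0.0240089   0.00222617 -0.18950547]
```

Request:
play_rows(motion=[[[0,-2,0],[0,0,0]],[[0,-2,0],[0,0,0]],[[0,-2,0],[0,0,0]],[[0,-1,0],[0,0,0]],[[0,0,0],[0,0,0]]])

```text
time_s: 3.65
eef_pos: [532.8, 238.8, 51.5]
ee_rot: [-0.0, 0.995, -0.104, 0.0]
force: [0.2, -0.2, 0.0]
grip_width: 0.001
```

```bash
python3 - <<'E'
from h import *
print(ctrl.sense()["force"])
im=snap("wrist","w3.png"); c=im[40:200,260:420,::-1]
im2=ctrl.capture("scene")[180:260,320:440,::-1]
cv2.imwrite("pics/w3b.png",np.hstack([cv2.resize(c,(400,400),interpolation=2),cv2.resize(im2,(400,400),interpolation=2)]))
E
```

```text
[ 0.16123446 -0.15094974  0.01491287]
```

View pics/w3b.png

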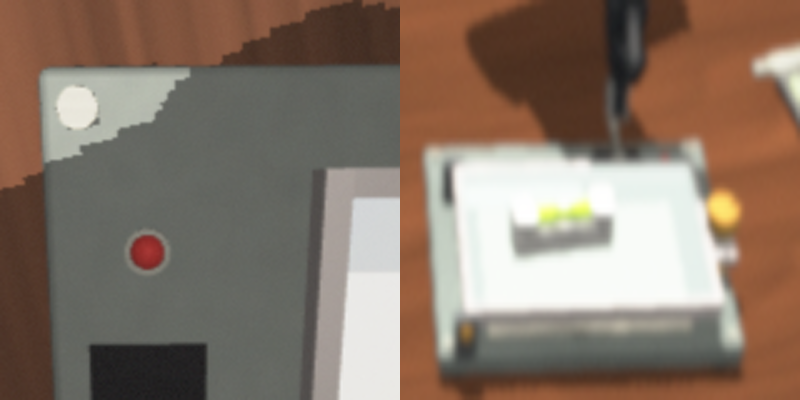

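The LED at crop (147,252) is still red and there is no force yet, so I'll keep pushing in small steps.

Request:
play_rows(motion=[[[0,-2,0],[0,0,0]],[[0,-2,0],[0,0,0]],[[0,-1,0],[0,0,0]],[[0,0,0],[0,0,0]]])

```text
time_s: 4.08
eef_pos: [533.8, 243.7, 51.5]
ee_rot: [-0.0, 0.995, -0.104, 0.0]
force: [1.0, -0.0, -0.9]
grip_width: 0.004
```

```bash
python3 - <<'E'
from h import *
print(ctrl.sense()["force"], pose()[0])
im=snap("wrist","w4.png"); c=im[100:260,240:400,::-1]
cv2.imwrite("pics/w4b.png",np.hstack([cv2.resize(im[:,:,::-1],(400,250)),cv2.resize(c,(400,400),interpolation=2)[:250]]))
a=cv2.imread("pics/w3.png").astype(int);b=im[:,:,::-1].astype(int)
print(a[150:180,440:480].mean((0,1)),b[150:180,440:480].mean((0,1)))
E
```

```text
[ 0.96958753 -0.02176606 -0.94034737] [533.84041962 243.72673901  51.48173273]
[228.61416667 232.18833333 232.91583333] [224.925      228.20083333 228.20166667]
```

```bash
python3 - <<'E'
import cv2
im=cv2.imread("pics/w4.png"); cv2.imwrite("pics/w4c.png",cv2.resize(im[60:300,220:420],(720,864))[:600])
E
```

```text
(no output)
```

View pics/w4c.png

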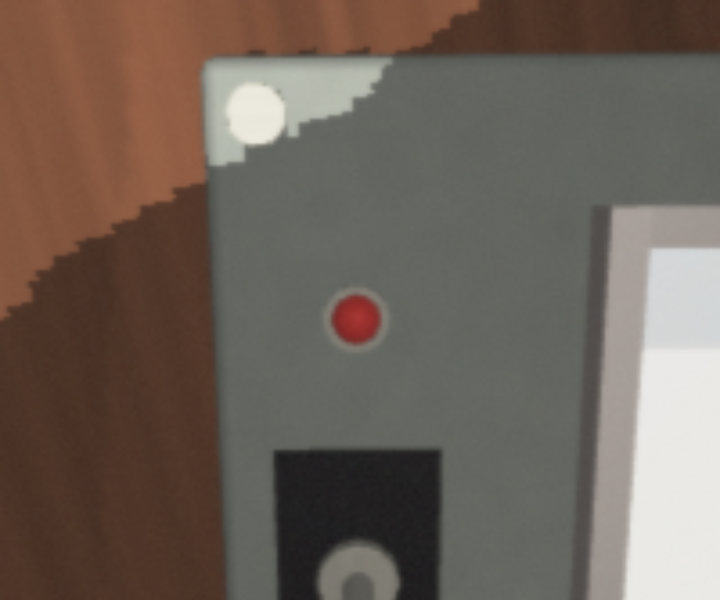

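```bash
python3 - <<'E'
from h import *
C=cam("wrist")
print(pose()[0], [at(C,(318.6,221),z).round(1) for z in (31,34)], proj(C,[pose()[0],pose()[0]+[2,11,0],pose()[0]+[2,11,15]]).round())
for uv,n in(((220+256/3.6,60+114/3.6),"screw"),((220+205/3.6,60+60/3.6),"corner")): print(n,at(C,uv,27).round(1))
im=cv2.imread("pics/w4.png"); cv2.imwrite("pics/w4d.png",cv2.resize(im[190:310,240:400],(800,600)))
E
```

```text
[533.81483648 243.58572217  51.4546387 ] [array([531.6, 245.8,  31. ]), array([531.9, 247. ,  34. ])] [[322. 236.]
 [322. 219.]
 [322. 229.]]
screw [532.7 331.6  27. ]
corner [526.3 341.7  27. ]
```

View pics/w4d.png

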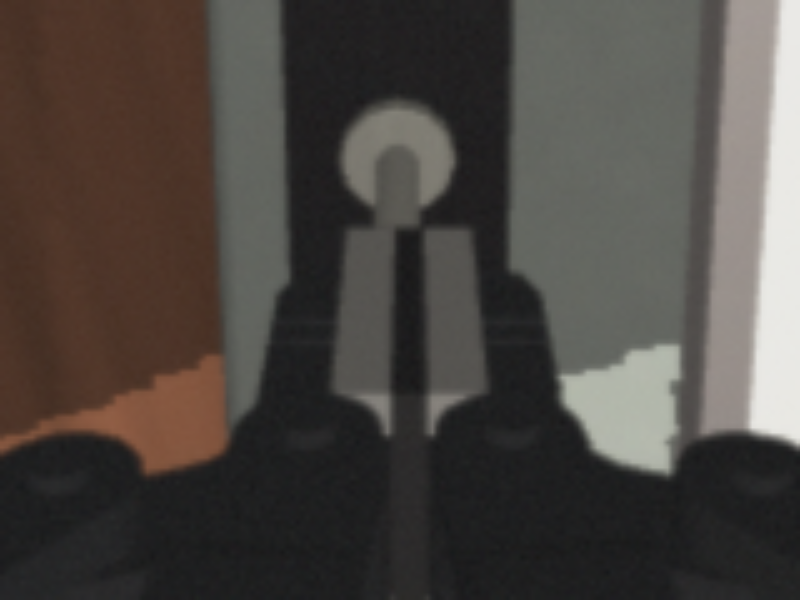

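The lever (crop (395,180)) runs up behind the fingertips; it looks about upright, so the finger's leading face is farther back than I assumed. Pushing on.

Request:
play_rows(motion=[[[0,-2,0],[0,0,0]],[[0,-2,0],[0,0,0]],[[0,-2,0],[0,0,0]],[[0,-2,0],[0,0,0]],[[0,0,0],[0,0,0]]])

```text
time_s: 4.55
eef_pos: [535.5, 251.7, 51.5]
ee_rot: [-0.0, 0.995, -0.104, 0.0]
force: [0.3, 1.1, 0.1]
grip_width: 0.004
```

```bash
cat > led.py <<'E'
from h import *
import sys
print(ctrl.sense()["force"].round(1), pose()[0].round(1))
C=cam("wrist")
im=snap("wrist",sys.argv[1])
u,v=proj(C,[[537.3,298.5,28]])[0].round().astype(int)
w=im[max(v-25,0):v+25,u-25:u+25].astype(int)
print((u,v),"red",((w[...,0]>w[...,1]+60)&(w[...,0]>w[...,2]+60)&(w[...,1]<70)).sum(),"green",((w[...,1]>w[...,0]+40)).sum(), w[25,25])
E
python3 led.py w5.png
```

```text
[0.3 1.1 0.1] [535.5 251.7  51.5]
(np.int64(310), np.int64(156)) red 121 green 0 [106 107 100]
```

Request:
play_rows(motion=[[[0,-2,0],[0,0,0]],[[0,-2,0],[0,0,0]],[[0,0,0],[0,0,0]]])

```text
time_s: 4.85
eef_pos: [536.4, 255.5, 51.5]
ee_rot: [-0.0, 0.995, -0.104, 0.0]
force: [-0.7, 0.2, -0.0]
grip_width: -0.003
```

```bash
python3 led.py w6.png; python3 - <<'E'
import cv2,numpy as np
f=lambda n:cv2.resize(cv2.imread("pics/"+n)[130:310,260:380],(400,600))
cv2.imwrite("pics/w56.png",np.hstack([f("w5.png"),f("w6.png")]))
E
```

```text
[-0.7  0.2 -0. ] [536.4 255.5  51.5]
(np.int64(310), np.int64(162)) red 118 green 0 [105 107 100]
```

View pics/w56.png

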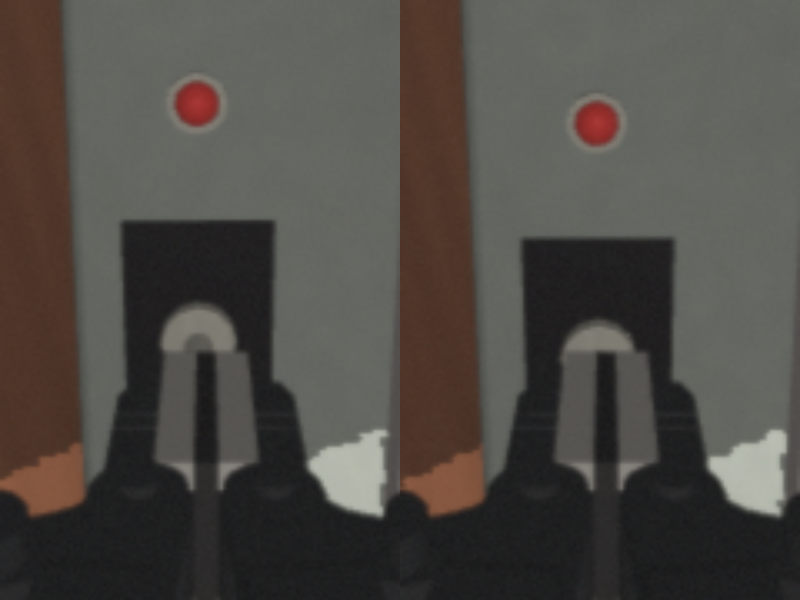

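```bash
python3 - <<'E'
from h import *
S=cam("scene");D=cam("side");p=pose()[0]
print("w3 TCP in scene",proj(S,[[532.8,238.8,z] for z in(51.5,65,76)]).round(1), "seen ~384.5,211")
a=snap("scene","s7.png");b=snap("side","d7.png")
for C,n in((S,"s"),(D,"d")): print(n,proj(C,[p,p+[0,0,15],p+[0,0,25],[531.6,246.5,31],[529.6,237.5,60.6]]).round(1).tolist())
r=lambda im,c:cv2.resize(im[c[1]-30:c[1]+30,c[0]-20:c[0]+20,::-1],(400,600),interpolation=2)
cs=proj(S,[p])[0].astype(int);cd=proj(D,[p])[0].astype(int);print(cs,cd)
cv2.imwrite("pics/sd7.png",np.hstack([r(a,cs),r(b,cd)]))
E
```

```text
w3 TCP in scene [[384.  206.7]
 [384.4 203.7]
 [384.7 201.1]] seen ~384.5,211
s [[388.8, 206.7], [389.3, 203.3], [389.6, 201.0], [385.4, 210.8], [383.6, 204.2]]
d [[265.3, 171.1], [264.8, 167.3], [264.5, 164.7], [266.6, 178.0], [267.1, 172.1]]
[388 206] [265 171]
```

View pics/sd7.png

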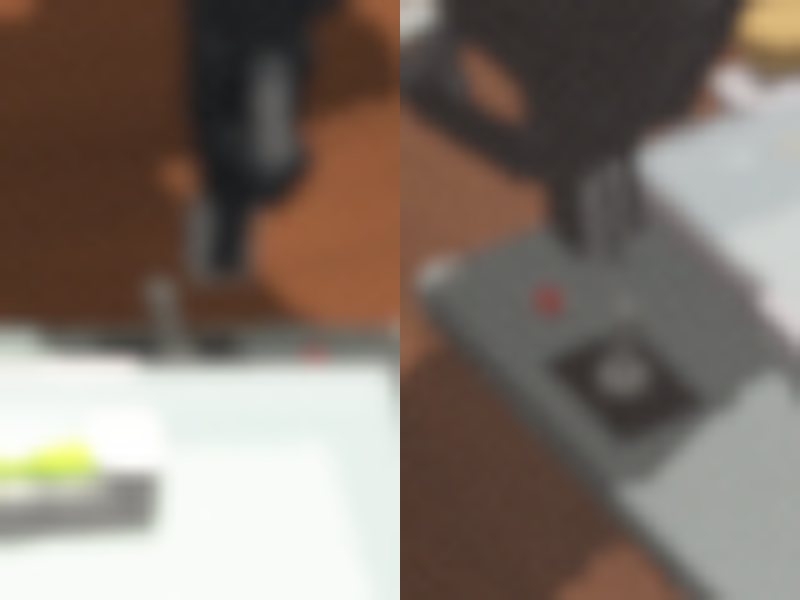

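The scene and side crops show the lever still leaning back, with the fingertips ending just above its ball. They're at z ≈ 66, about 15 mm higher than the TCP, so they passed over it. I'll lift, go back, come down 16 mm lower and push again.

Request:
play_rows(motion=[[[0,0,-15],[0,0,0]],[[0,25,0],[0,0,0]],[[0,22,0],[0,0,0]],[[0,0,16],[0,0,0]],[[0,0,15],[0,0,0]],[[0,0,0],[0,0,0]],[[0,-8,0],[0,0,0]],[[0,-5,0],[0,0,0]],[[0,-5,0],[0,0,0]],[[0,-4,0],[0,0,0]],[[0,-4,0],[0,0,0]],[[0,-2,0],[0,0,0]],[[0,0,0],[0,0,0]]])

```text
time_s: 6.08
eef_pos: [532.4, 237.2, 35.6]
ee_rot: [-0.0, 0.995, -0.104, 0.0]
force: [0.1, 0.7, 0.0]
grip_width: 0.004
```

```bash
python3 led.py w8.png
```

```text
[0.1 0.7 0. ] [532.4 237.2  35.6]
(np.int64(309), np.int64(135)) red 157 green 0 [107 109 101]
```

Request:
play_rows(motion=[[[0,-2,0],[0,0,0]],[[0,-2,0],[0,0,0]],[[0,-2,0],[0,0,0]],[[0,0,0],[0,0,0]]])

```text
time_s: 6.47
eef_pos: [532.9, 239.8, 35.2]
ee_rot: [0.003, 0.995, -0.104, -0.001]
force: [-4.7, -17.7, 4.1]
grip_width: -0.004
```

```bash
python3 led.py w9.png; python3 - <<'E'
from h import *
a=cv2.imread("pics/w8.png");b=cv2.imread("pics/w9.png")
C=cam("wrist"); print(proj(C,[[531.6,246.5,31],[534,255.5,60.6],pose()[0]]).round())
print(np.abs(a[100:130,440:480].astype(int)).mean((0,1)),b[100:130,440:480].mean((0,1)))
E
```

```text
[ -4.7 -17.7   4.1] [532.9 239.8  35.2]
(np.int64(309), np.int64(139)) red 154 green 0 [104 105  99]
[[318. 224.]
 [318. 229.]
 [322. 236.]]
[169.15583333 172.35416667 174.465     ] [145.48416667 149.6675     151.72833333]
```

```bash
python3 - <<'E'
from h import *
im=cv2.imread("pics/w9.png"); S=ctrl.capture("scene")[176:246,350:390+20,::-1]
cv2.imwrite("pics/v9.png",np.hstack([cv2.resize(im[120:300,260:420],(533,600)),cv2.resize(S[:,:],(267,311),interpolation=2).repeat(1,0).copy() if 0 else cv2.resize(ctrl.capture("scene")[180:240,365:392,::-1],(267,600),interpolation=2)]))
E
```

```text
(no output)
```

View pics/v9.png

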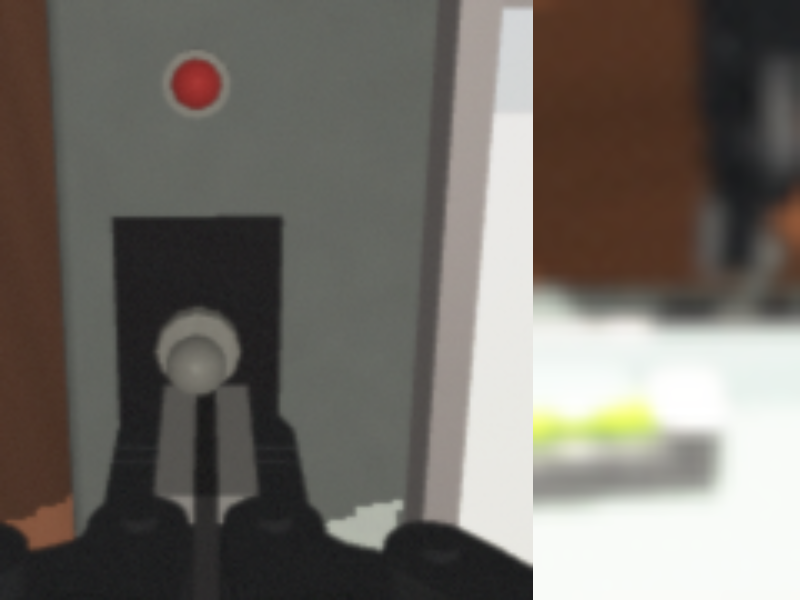

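The ball now sits at (197,365) in the crop, which matches the predicted +0.3 rad position, and the 18 N reaction shows it is against its stop. Retreat, lift, turn, then go to the magnifier.

Request:
play_rows(motion=[[[0,10,0],[0,0,0]],[[0,0,-30],[0,0,0]],[[0,0,-30],[0,0,0]],[[0,0,-30],[0,0,-7]],[[0,0,-30],[0,0,-7]],[[0,0,-30],[0,0,-7]],[[0,0,-30],[0,0,-7]],[[0,0,0],[0,0,-7]],[[0,0,0],[0,0,-7]],[[0,0,0],[0,0,-7]],[[0,0,0],[0,0,-7]],[[0,0,0],[0,0,-7]],[[0,0,0],[0,0,-7]]], fingers=60)

```text
time_s: 7.7
eef_pos: [531.5, 232.7, 215.5]
ee_rot: [-0.0, 0.873, 0.487, 0.0]
force: [0.2, -0.2, -0.4]
grip_width: 0.701
```

Request:
play_rows(motion=[[[-33,16.5,0],[0,0,0]],[[-33,16.5,0],[0,0,0]],[[-33,16.5,0],[0,0,0]],[[-33,16.5,0],[0,0,0]],[[-33,16.5,0],[0,0,0]],[[-33,16.5,0],[0,0,0]],[[-33,16.5,0],[0,0,0]],[[-33,16.5,0],[0,0,0]],[[-33,16.5,0],[0,0,0]],[[-33,16.5,0],[0,0,0]],[[-33,16.5,0],[0,0,0]],[[-33,16.5,0],[0,0,0]],[[-33,16.5,0],[0,0,0]],[[-33,16.5,0],[0,0,0]],[[-33,16.5,0],[0,0,0]],[[0,0,0],[0,0,0]],[[0,0,0],[0,0,0]]])

```text
time_s: 9.12
eef_pos: [478.6, -319.6, 214.9]
ee_rot: [-0.0, 0.875, 0.484, 0.0]
force: [0.1, 0.6, 0.4]
grip_width: 0.704
```

```bash
python3 - <<'E'
from h import *
p,R=pose();print(p,R.round(3),ctrl.sense()["joints"].round(2))
C=cam("wrist");im=snap("wrist","w10.png")
S=ctrl.capture("scene");s0=cv2.imread("pics/s0.png")[:,:,::-1]
print("panel",S[235:245,350:400].mean((0,1)),s0[235:245,350:400].mean((0,1)))
# brown handle / black frame segmentation: red dark vs table; print wrist spots
spots("wrist",["mag","mag_grip","mag_lens"])
d=np.array([.848,-.53]);g=np.array([477.5,-322])
print(proj(C,[np.r_[g-50*d,22],np.r_[g+50*d,22],np.r_[g+162*d,14]]).round())
cv2.imwrite("pics/w10b.png",cv2.resize(im[:,:,::-1],(800,500),interpolation=2))
E
```

```text
[ 478.55351773 -319.55898786  214.93962228] [[ 0.532  0.847 -0.   ]
 [ 0.847 -0.532  0.001]
 [ 0.001 -0.    -1.   ]] [-0.79  0.42  1.33  0.    1.39 -1.8 ]
panel [216.252 215.278 210.522] [217.136 216.242 211.394]
wrist mag [(319, 228, 0.89), (181, 177, 0.75), (266, 40, 0.72)]
wrist mag_grip [(321, 229, 0.95), (183, 172, 0.93), (268, 41, 0.59)]
wrist mag_lens [(182, 177, 0.88), (266, 40, 0.87), (319, 229, 0.76)]
[[319. 133.]
 [319. 210.]
 [320. 280.]]
```

View pics/w10b.png

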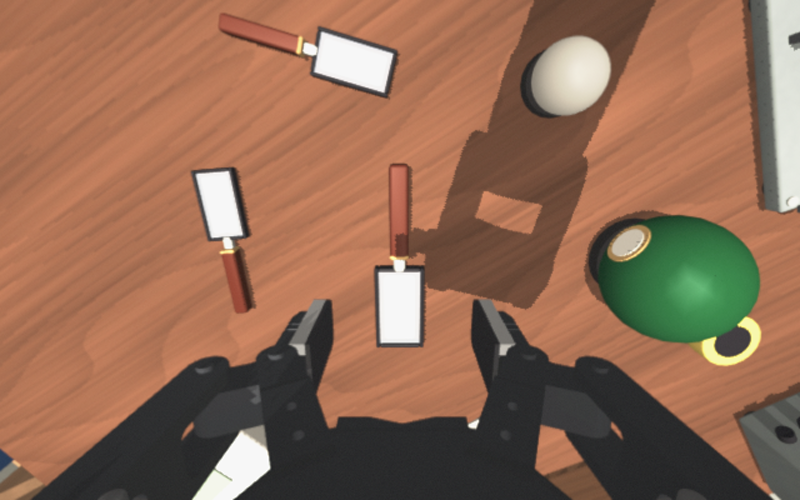

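Wrist view: the chosen magnifier has its handle end at (399,165), ferrule (399,262) and lens end (400,346), and it is straight and the largest of the three. It's within 3 mm of my estimate. Descend, checking force on the way.

Request:
play_rows(motion=[[[-2.5,0.5,34],[0,0,0]],[[0,0,34],[0,0,0]],[[0,0,34],[0,0,0]],[[0,0,34],[0,0,0]],[[0,0,34],[0,0,0]],[[0,0,34],[0,0,0]],[[0,0,5],[0,0,0]],[[0,0,3],[0,0,0]],[[0,0,0],[0,0,0]]], fingers=45)

```text
time_s: 10.12
eef_pos: [478.9, -320.7, 4.7]
ee_rot: [0.001, 0.874, 0.485, 0.0]
force: [0.1, 0.9, -1.1]
grip_width: 0.527
```

```bash
python3 - <<'E'
from h import *
p,R=pose();print(p,ctrl.sense()["grip_width"],ctrl.sense()["force"])
im=snap("wrist","w11.png")
# finger tip pixel rows for reference; known handle end pixel
C=cam("wrist");g=np.array([477.5,-322]);d=np.array([.848,-.53]);print(proj(C,[np.r_[g-50*d,22],np.r_[g,22],np.r_[g+50*d,22]]).round())
cv2.imwrite("pics/w11b.png",cv2.resize(im[:,120:520,::-1],(600,600),interpolation=2))
E
```

```text
[ 478.93893315 -320.74537315    4.74087122] 0.5267197774805448 [ 0.06168023  0.94122827 -1.05876746]
[[319. 160.]
 [319. 247.]
 [319. 320.]]
```

Request:
play_rows(motion=[[[-1.5,0,3],[0,0,0]],[[0,0,2],[0,0,0]],[[0,0,2],[0,0,0]],[[0,0,2],[0,0,0]],[[0,0,2],[0,0,0]],[[0,0,0],[0,0,0]]])

```text
time_s: 10.67
eef_pos: [477.3, -321.7, -7.9]
ee_rot: [-0.0, 0.875, 0.485, -0.0]
force: [1.4, 0.3, 1.0]
grip_width: 0.529
```

Request:
play_rows(motion=[[[0,0,0],[0,0,0]],[[0,0,0],[0,0,0]],[[0,0,0],[0,0,0]],[[0,0,0],[0,0,0]],[[0,0,0],[0,0,0]],[[0,0,0],[0,0,0]],[[0,0,0],[0,0,0]],[[0,0,0],[0,0,0]],[[0,0,0],[0,0,0]],[[0,0,0],[0,0,0]]], fingers=0, squeeze=70)

```text
time_s: 11.5
eef_pos: [477.6, -322.0, -7.1]
ee_rot: [0.0, 0.875, 0.485, 0.0]
force: [-1.7, 0.9, 4.8]
grip_width: 0.213
```

```bash
python3 - <<'E'
from h import *
snap("wrist","g0.png"); print(pose()[0])
E
```

```text
[ 477.58642354 -322.04208472   -7.11220373]
```

Request:
play_rows(motion=[[[0,0,-4],[0,0,0]],[[0,0,-8],[0,0,0]],[[0,0,-16],[0,0,0]],[[0,0,-26],[0,0,0]],[[0,0,-30],[0,0,0]],[[0,0,-30],[0,0,0]],[[0,0,-30],[0,0,0]],[[0,0,-30],[0,0,0]],[[0,0,-30],[0,0,0]],[[0,0,-16],[0,0,0]],[[0,0,0],[0,0,0]],[[0,0,0],[0,0,0]]])

```text
time_s: 12.55
eef_pos: [477.3, -321.8, 212.6]
ee_rot: [0.0, 0.875, 0.485, 0.0]
force: [-0.6, -0.4, -1.6]
grip_width: 0.209
```

```bash
python3 - <<'E'
from h import *
b=snap("wrist","g1.png"); s=ctrl.sense();print(pose(),s["grip_width"],s["force"],s["wrist_torque"],s["joints"].round(2))
a=cv2.imread("pics/g0.png")[:,:,::-1]
# profile down the magnifier's axis column and across lens
for n,i in(("g0",a),("g1",b)):
    col=i[:,312:326].mean(1).mean(1).round().astype(int)
    g=np.diff(col); print(n,[(r,int(g[r])) for r in range(130,399) if abs(g[r])>12])
    for r in (305,330,350):
        row=i[r-2:r+3].mean(0).mean(1); gg=np.diff(row); print(r,[(c,int(gg[c])) for c in range(250,390) if abs(gg[c])>15])
cv2.imwrite("pics/g.png",np.hstack([a[130:,220:420,::-1],b[130:,220:420,::-1]]).repeat(2,0).repeat(2,1))
E
```

```text
(array([ 476.98262308, -321.46931557,  211.38834896]), array([[ 5.29936879e-01,  8.48036026e-01, -1.34284616e-03],
       [ 8.48036992e-01, -5.29935398e-01,  1.31650862e-03],
       [ 4.04825023e-04, -1.83644969e-03, -9.99998232e-01]])) 0.20777991629716802 [-0.24869249 -0.25207667 -1.30863571] [0.08571495 0.02750793 0.02173476] [-0.8   0.42  1.34 -0.    1.38 -1.81]
g0 [(154, -25), (155, -74), (156, -20), (162, 15), (325, 41), (326, 73), (330, 19), (336, -33), (337, -67), (338, -42)]
305 [(297, 21), (302, 20), (303, -22), (304, -16), (338, 25), (340, -23), (345, -28)]
330 [(304, 24), (305, 25), (307, 18), (311, 23), (330, -32), (336, -34), (337, -28)]
350 []
g1 [(154, -26), (155, -65), (156, -17), (162, 13), (325, 54), (326, 52), (330, 16), (336, -31), (337, -64), (338, -38)]
305 [(297, 19), (301, 22), (302, 36), (303, -39), (304, -37), (337, 27), (338, 55), (340, -58), (345, -25)]
330 [(304, 16), (305, 25), (306, 18), (311, 25), (330, -34), (335, -15), (336, -26), (337, -24)]
350 []
```

No slip: the handle edges fall on the same pixels before and after the lift, and the weight reads 1.3–1.6 N. Now measure the vial with all the cameras (arm out of the way), and the magnifier's offset in the grip.

```bash
python3 - <<'E'
from h import *
from scipy.spatial.transform import Rotation as Rn
# wrist cam at w1 pose
c=ctrl.get_calibration("wrist");T=np.array(c["tool_from_camera"])
def wc(p,Rt):
    Rw=Rt@T[:3,:3];tw=Rt@T[:3,3]+p;return np.array(c["K"]),c["k1"],Rw.T,-Rw.T@tw
p1=np.array([523.342,197.678,149.905]);R1=np.array([[9.78688163e-01,-2.05349123e-01,-1.1033e-03],[-2.05349536e-01,-9.78688660e-01,-2.74e-04],[-1.0235e-03,4.948e-04,-1]])
W=wc(p1,R1)
ims={"scene":(cam("scene"),snap("scene","s12.png")),"side":(cam("side"),snap("side","d12.png")),"w1":(W,cv2.imread("pics/w1.png")[:,:,::-1])}
box={"scene":(340,200,400,245),"side":(285,140,350,195),"w1":(420,180,500,300)}
A=[];B=[]
for n,(C,im) in ims.items():
    h=cv2.cvtColor(np.ascontiguousarray(im),cv2.COLOR_RGB2HSV); x0,y0,x1,y1=box[n]
    m=np.zeros(h.shape[:2],np.uint8); m[y0:y1,x0:x1]=cv2.inRange(h,(25,110,90),(45,255,255))[y0:y1,x0:x1]
    k,l,st,ce=cv2.connectedComponentsWithStats(cv2.dilate(m,np.ones((5,5))))
    ys,xs=np.nonzero(m); P=np.c_[xs,ys].astype(float)
    q=np.array([at(C,u,90)[:2] for u in P]); ctr=(q.min(0)+q.max(0))/2
    v=np.linalg.svd(q-q.mean(0))[2][0]; s=(q-q.mean(0))@v
    e=q.mean(0)+v*(s.max()+s.min())/2
    print(n,len(P),"mean",q.mean(0).round(1),"mid",e.round(1),"len",round(np.ptp(s),1),"ang",np.degrees(np.arctan2(v[1],v[0])).round(1)%180, [st[i,4] for i in range(1,k)])
    o,d=ray(C,P.mean(0)); d/=np.linalg.norm(d); M=np.eye(3)-np.outer(d,d);A.append(M);B.append(M@o)
X=np.linalg.solve(sum(A),sum(b for b in B)); print("tri",X.round(1),[np.linalg.norm(M@X-b).round(1) for M,b in zip(A,B)])
# mag in grip from g0
Rg=pose()[1];G=wc(np.array([477.586,-322.042,-7.112]),Rg)
he=at(G,(319,155.5),21); print("handle end in tool",(Rg.T@(he-[477.586,-322.042,-7.112])).round(1))
g=cv2.imread("pics/g0.png").astype(int)
for r in(175,200,230): 
    row=g[r-2:r+3].mean(0); print(r,[(cc,(row[cc+1]-row[cc]).round().astype(int).tolist()) for cc in range(270,370) if abs(row[cc+1]-row[cc]).max()>12])
h=[ (x,(at(S_,u,0))) for x,S_,u in []]
print("bowl,jack",at(cam("scene"),(289,244),66).round(),at(cam("scene"),(277,212),36).round())
E
```

```text
scene 18 mean [645.9 140.8] mid [645.9 141.2] len 43.2 ang 84.5 [np.int32(105)]Traceback (most recent call last):
  File "<stdin>", line 17, in <module>
    return umr_minimum(a, axis, None, out, keepdims, initial, where)
ValueError: zero-size array to reduction operation minimum which has no identity
```

```bash
cat > vial.py <<'E'
from h import *
c=ctrl.get_calibration("wrist");T=np.array(c["tool_from_camera"])
def wc(p,Rt):
    Rw=Rt@T[:3,:3];tw=Rt@T[:3,3]+p;return np.array(c["K"]),c["k1"],Rw.T,-Rw.T@tw
p1=np.array([523.342,197.678,149.905]);R1=np.array([[9.78688163e-01,-2.05349123e-01,-1.1033e-03],[-2.05349536e-01,-9.78688660e-01,-2.74e-04],[-1.0235e-03,4.948e-04,-1]])
ld=lambda n:cv2.imread("pics/"+n)
ims={"scene":(cam("scene"),ld("s12.png"),(340,200,400,245)),"side":(cam("side"),ld("d12.png"),(285,140,350,195)),"w1":(wc(p1,R1),ld("w1.png"),(420,180,500,300))}
A=[];B=[]
for n,(C,im,(x0,y0,x1,y1)) in ims.items():
    i=im.astype(int); w=np.minimum(i[...,1],i[...,2])-i[...,0]   # yellow-green excess over blue
    m=np.zeros(w.shape,bool); s=w[y0:y1,x0:x1]; m[y0:y1,x0:x1]=(s>max(25,.4*s.max()))&(i[y0:y1,x0:x1,1]>=i[y0:y1,x0:x1,2]-3)
    ys,xs=np.nonzero(m);P=np.c_[xs,ys].astype(float)
    if len(P)<5: print(n,"few",len(P),s.max());continue
    q=np.array([at(C,u,90)[:2] for u in P]);v=np.linalg.svd(q-q.mean(0))[2][0];t=(q-q.mean(0))@v
    print(n,len(P),"px",P.mean(0).round(1),"mid",(q.mean(0)+v*(t.max()+t.min())/2).round(1),"len",np.ptp(t).round(1),"ang",(np.degrees(np.arctan2(v[1],v[0]))%180).round(1))
    o,d=ray(C,(P.min(0)+P.max(0))/2);d/=np.linalg.norm(d);M=np.eye(3)-np.outer(d,d);A.append(M);B.append(M@o)
X=np.linalg.solve(sum(A),sum(B));print("tri",X.round(1),[np.linalg.norm(M@X-b).round(1) for M,b in zip(A,B)])
Rg=pose()[1];pg=np.array([477.586,-322.042,-7.112]);G=wc(pg,Rg)
print("handle end in tool",(Rg.T@(at(G,(319,155.5),21)-pg)).round(1))
g=ld("g0.png").astype(int)
for r in(175,200,230):
    row=g[r-2:r+3].mean(0);e=np.abs(np.diff(row,axis=0)).max(1)
    print(r,[(k,int(e[k]),(Rg.T@(at(G,(k+.5,r),22)-pg))[0].round(1)) for k in range(285,355) if e[k]>12])
print("bowl,jack",at(cam("scene"),(289,244),66).round(),at(cam("scene"),(277,212),36).round())
E
python3 vial.py
```

```text
scene 51 px [369.2 222.1] mid [645.9 140.6] len 50.9 ang 85.0
side 42 px [311.  162.1] mid [632.5 144.6] len 53.4 ang 81.5
w1 847 px [460.3 238.3] mid [633.4 143.2] len 55.9 ang 84.7
tri [636.9 144.4  85.6] [np.float64(2.7), np.float64(2.2), np.float64(2.6)]
handle end in tool [ -1.4 -54.8 -27.9]
175 [(300, 14, np.float64(-10.3)), (301, 69, np.float64(-9.8)), (302, 19, np.float64(-9.4)), (303, 32, np.float64(-8.9)), (304, 16, np.float64(-8.4)), (305, 13, np.float64(-7.9)), (332, 18, np.float64(5.0)), (333, 39, np.float64(5.5)), (341, 21, np.float64(9.3)), (342, 14, np.float64(9.8))]
200 [(301, 32, np.float64(-10.1)), (302, 59, np.float64(-9.6)), (303, 20, np.float64(-9.1)), (304, 19, np.float64(-8.6)), (305, 14, np.float64(-8.1)), (306, 12, np.float64(-7.6)), (320, 30, np.float64(-0.7)), (321, 35, np.float64(-0.3)), (340, 14, np.float64(9.1)), (341, 27, np.float64(9.6))]
230 [(285, 12, np.float64(-18.6)), (287, 27, np.float64(-17.5)), (288, 17, np.float64(-17.0)), (296, 18, np.float64(-13.0)), (298, 14, np.float64(-11.9)), (299, 29, np.float64(-11.4)), (300, 32, np.float64(-10.9)), (302, 19, np.float64(-9.9)), (303, 17, np.float64(-9.4)), (305, 16, np.float64(-8.4)), (340, 38, np.float64(9.4))]
bowl,jack [ 664. -129.   66.] [ 457. -130.   36.]
```

Magnifier is centred across the grip. Vial is about (637,144) with level yaw about 84°; I'll carry it high (underside ~190 mm or more) to a viewpoint beside the level and measure it a second time.

Request:
play_rows(motion=[[[0,0,0],[0,0,3]],[[0,0,0],[0,0,6]],[[0,0,0],[0,0,6]],[[0,0,0],[0,0,7]],[[0,0,0],[0,0,7]],[[0,0,0],[0,0,7]],[[0,0,0],[0,0,7]],[[0,0,0],[0,0,6]],[[0,0,0],[0,0,6]],[[0,0,0],[0,0,6]],[[0,0,0],[0,0,3]],[[0,0,0],[0,0,0]]])

```text
time_s: 13.7
eef_pos: [477.1, -321.6, 211.2]
ee_rot: [-0.001, 0.999, -0.053, -0.001]
force: [-0.9, 0.8, -2.3]
grip_width: 0.207
```

Request:
play_rows(motion=[[[0,-12,0],[0,0,0]],[[0.5,-24,0],[0,0,0]],[[0.5,-30,0],[0,0,0]],[[0.5,-31.5,0],[0,0,0]],[[0.5,-31.5,0],[0,0,0]],[[0.5,-31.5,0],[0,0,0]],[[0.5,-31.5,0],[0,0,0]],[[0.5,-31.5,0],[0,0,0]],[[0.5,-31.5,0],[0,0,0]],[[0.5,-31.5,0],[0,0,0]],[[0.5,-31.5,0],[0,0,0]],[[0.5,-31.5,4],[0,0,0]],[[0.5,-31.5,4],[0,0,0]],[[0.5,-31.5,4],[0,0,0]],[[0.5,-31,4],[0,0,0]],[[0.5,-28,4],[0,0,0]],[[0,-20,4],[0,0,0]],[[0,-12,2],[0,0,0]],[[0,0,0],[0,0,0]],[[0,0,0],[0,0,0]]])

```text
time_s: 15.37
eef_pos: [537.1, 178.1, 186.3]
ee_rot: [0.0, 0.999, -0.052, -0.0]
force: [-0.2, -0.8, -1.9]
grip_width: 0.208
```

```bash
python3 - <<'E'
from h import *
p,R=pose();s=ctrl.sense();print(p,R.round(4).tolist(),s["grip_width"],s["joints"].round(2),s["time_s"],s["force"])
C=cam("wrist");im=snap("wrist","w13.png");spots("wrist",["vial","level","mag_lens"])
print("pred vial",proj(C,[[637,144,86]]).round())
i=im.astype(int);w=np.minimum(i[...,0],i[...,1])-i[...,2];m=((w>60)&(i[...,1]>=i[...,0]-3)).astype(np.uint8)
k,l,st,ce=cv2.connectedComponentsWithStats(m)
for j in range(1,k):
    if st[j,4]>60: print(st[j],ce[j].round(1))
cv2.imwrite("pics/w13b.png",cv2.resize(im[:,:,::-1],(800,500),interpolation=2))
E
```

```text
[537.13416554 178.09749164 186.27240962] [[0.9947, -0.1029, -0.0006], [-0.1029, -0.9947, -0.0004], [-0.0005, 0.0004, -1.0]] 0.2079014679550965 [ 0.11  0.42  1.41 -0.    1.31  0.22] 15.3667 [-0.20595302 -0.75985983 -1.91472949]
wrist vial [(423, 207, 0.58)]
wrist level [(420, 206, 0.59), (322, 241, 0.16)]
wrist mag_lens [(319, 243, 0.58)]
pred vial [[426. 215.]]
[424 192   9  18 131] [428.  200.4]
[416 211  16  34 341] [422.7 229.3]
```

```bash
python3 - <<'E'
import cv2,numpy as np
a=cv2.imread("pics/w13.png")
L=cv2.resize(a[170:290,380:480],(500,600),interpolation=cv2.INTER_CUBIC);Rr=cv2.resize(a[140:400,255:385],(300,600),interpolation=cv2.INTER_CUBIC)
cv2.imwrite("pics/v13.png",np.hstack([L,Rr]))
E
```

```text
(no output)
```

View pics/v13.png

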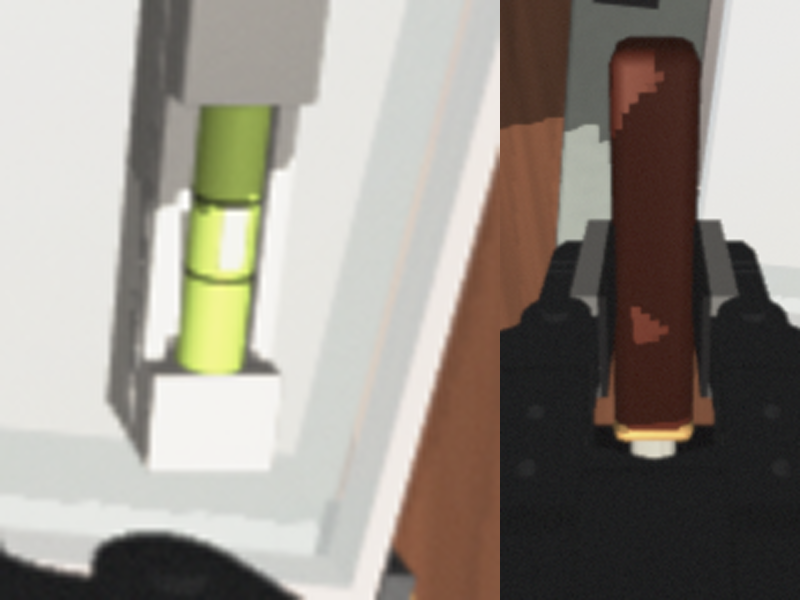

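The crop shows the level's top: upper block inner edge at (182..318,102), lower block inner edge (145..280,375), its far end (148..272,470). The handle is straight in the jaws: end at y≈40, ferrule end at y≈425.

```bash
python3 - <<'E'
from h import *
C=cam("wrist");p,R=pose()
f=lambda x,y,z=92:at(C,(380+x/5,170+y/5),z)
q={n:f(*v) for n,v in dict(uL=(182,102),uR=(318,102),lL=(145,375),lR=(280,375),eL=(148,470),eR=(272,470)).items()}
for n in q: print(n,q[n][:2].round(1))
c=(q["uL"]+q["uR"]+q["lL"]+q["lR"])/4; print("centre(inner)",c.round(1))
for a,b in(("lL","uL"),("lR","uR")): print("ang",np.degrees(np.arctan2(*(q[b]-q[a])[[1,0]])).round(1))
for a,b in(("lL","lR"),("uL","uR"),("eL","eR")): print("cross",np.degrees(np.arctan2(*(q[b]-q[a])[[1,0]])).round(1)+90,np.linalg.norm(q[b]-q[a]).round(1))
e=(q["eL"]+q["eR"])/2; print("centre from end (50mm)",[(e+50*np.r_[np.cos(t),np.sin(t),0]).round(1).tolist() for t in np.radians([82,84])])
ve=[f(x,y,88) for x,y in((237,102),(211,372))]; print("vial ang",np.degrees(np.arctan2(*(ve[0]-ve[1])[[1,0]])).round(1),((ve[0]+ve[1])/2).round(1))
t=lambda x,y,h:(R.T@(at(C,(255+(x-500)/2.3077,140+y/2.3077),p[2]+7+h)-p)).round(1)
print("handle end top/ferrule end tool:",t(655,40,20),t(654,425,22))
E
```

```text
uL [626.3 170.9]
uR [651.7 168.1]
lL [618.4 114.8]
lR [645.2 112. ]
eL [618.7  93.3]
eR [643.8  90.7]
centre(inner) [635.4 141.4  92. ]
ang 82.0
ang 83.4
cross 83.9 26.9
cross 83.9 25.6
cross 83.9 25.3
centre from end (50mm) [[638.2, 141.5, 92.0], [636.5, 141.7, 92.0]]
vial ang 84.8 [635.5 140.2  88. ]
handle end top/ferrule end tool: [ -0.3 -53.2 -27. ] [ -0.5  41.4 -29. ]
```

Level centre is about (636.5,141.5) at 83.5° (its width measures 25–27 mm against 26 given). Lens centre is about 108.5 mm ahead of the TCP and the underside 7 mm above it, so the target is TCP (649,249,100). Traverse first, then check.

Request:
play_rows(motion=[[[9,-7,0],[0,0,0.6]],[[16,-12,0],[0,0,0]],[[20,-16,0],[0,0,0]],[[20,-16,0],[0,0,0]],[[19,-15,0],[0,0,0]],[[13,-10,0],[0,0,0]],[[7,-6,0],[0,0,0]],[[0,0,0],[0,0,0]],[[0,0,20],[0,0,0]],[[0,0,20],[0,0,0]],[[0,0,12],[0,0,0]],[[0,0,6],[0,0,0]],[[0,0,0],[0,0,0]],[[0,0,0],[0,0,0]],[[0,0,0],[0,0,0]]])

```text
time_s: 16.82
eef_pos: [650.7, 247.6, 130.0]
ee_rot: [-0.0, 0.998, -0.058, 0.001]
force: [0.7, -0.1, -0.4]
grip_width: 0.209
```

```bash
cat > chk.py <<'E'
from h import *
import sys
p,R=pose();s=ctrl.sense()
print(p.round(2),"xang",np.degrees(np.arctan2(R[1,0],R[0,0])).round(2),"tilt",R[2].round(4),s["grip_width"].round(3),s["force"].round(1),s["time_s"])
l=p+R@np.array([-.3,108.5,-7.1]);print("lens centre under",l.round(1),"err vs (636.5,141.5,107)",(l-[636.5,141.5,107]).round(1))
im=snap("scene",sys.argv[1]);snap("side","d"+sys.argv[1]);spots("scene",["mag_lens","level"]);spots("side",["mag_lens","level"])
for n in("scene","side"): print(n,proj(cam(n),[l,[636.5,141.5,92]]).round(1).tolist())
E
python3 chk.py e1.png
```

```text
Traceback (most recent call last):
  File "chk.py", line 4, in <module>
    print(p.round(2),"xang",np.degrees(np.arctan2(R[1,0],R[0,0])).round(2),"tilt",R[2].round(4),s["grip_width"].round(3),s["force"].round(1),s["time_s"])
                                                                                                ^^^^^^^^^^^^^^^^^^^^^
AttributeError: 'float' object has no attribute 'round'
```

```bash
sed -i 's/s\["grip_width"\].round(3)/s["grip_width"]/' chk.py; cat >> chk.py <<'E'
# dark frame outline against the predicted silhouette of the lens box
c=np.array([[x,y,z] for x in(-28,28) for y in(58.5,158.5) for z in(-7.1,-21.1)])+[-.3,0,0]
for n in("scene","side"):
    C=cam(n);P=proj(C,p+c@R.T);hull=cv2.convexHull(P.astype(np.float32))[:,0]
    g=cv2.cvtColor(cv2.imread("pics/"+("d" if n=="side" else "")+sys.argv[1]),cv2.COLOR_BGR2GRAY)
    best=None
    for dv in np.arange(-8,8.1,.5):
        for du in np.arange(-8,8.1,.5):
            q=np.vstack([hull[k]+(hull[(k+1)%len(hull)]-hull[k])*np.linspace(0,1,25)[:,None] for k in range(len(hull))]);m=hull.mean(0)
            q=m+(q-m)*.95+[du,dv]
            v=cv2.remap(g,q[:,:1].astype(np.float32),q[:,1:].astype(np.float32),1).astype(float).mean()
            if best is None or v<best[0]: best=(v,du,dv)
    print(n,"outline offset px (dark,du,dv)",best,"px/mm",np.round(np.linalg.norm(np.diff(proj(C,[l,l+[0,0,10]]),axis=0))/10,2))
E
python3 chk.py e1.png
```

```text
[650.71 247.64 130.03] xang -6.61 tilt [ 2.2e-03 -7.0e-04 -1.0e+00] 0.20877740225007405 [ 0.7 -0.1 -0.4] 16.8167
lens centre under [637.9 139.9 137.1] err vs (636.5,141.5,107) [ 1.4 -1.6 30.1]
scene mag_lens [(227, 201, 0.78), (379, 208, 0.76)]
scene level [(368, 222, 0.65)]
side mag_lens [(347, 319, 0.98), (431, 349, 0.79), (305, 146, 0.59)]
side level [(316, 169, 0.61)]
scene [[369.3, 209.2], [368.5, 219.8]]
side [[312.6, 149.4], [312.5, 161.3]]
scene outline offset px (dark,du,dv) (np.float64(83.43333333333334), np.float64(-1.0), np.float64(-1.0)) px/mm 0.25
side outline offset px (dark,du,dv) (np.float64(89.68), np.float64(0.5), np.float64(-1.0)) px/mm 0.27
```

The cameras agree to within a few mm. In the same pictures the lens sits slightly toward -y of the vial, so I'll shift 4 mm along +y and descend gently to a gap of about 14–15 mm.

Request:
play_rows(motion=[[[-1,-2,6],[0,0,0]],[[0,-2,8],[0,0,0]],[[0,0,6],[0,0,0]],[[0,0,4],[0,0,0]],[[0,0,3],[0,0,0]],[[0,0,2],[0,0,0]],[[0,0,1.5],[0,0,0]],[[0,0,0],[0,0,0]],[[0,0,0],[0,0,0]],[[0,0,0],[0,0,0]],[[0,0,0],[0,0,0]]])

```text
time_s: 18.03
eef_pos: [649.8, 251.8, 98.3]
ee_rot: [-0.0, 0.998, -0.058, 0.0]
force: [-1.0, 0.0, -1.4]
grip_width: 0.209
```

```bash
python3 chk.py e2.png; python3 - <<'E'
from h import *
# scene changes away from arm: did anything else move between s12 and e2?
a=cv2.imread("pics/s0.png").astype(int);b=cv2.imread("pics/e2.png").astype(int)
d=(np.abs(a-b).max(2)>50).astype(np.uint8);k,l,st,ce=cv2.connectedComponentsWithStats(d)
print([st[i].tolist() for i in range(1,k) if st[i,4]>15])
E
```

```text
[649.78 251.78  98.27] xang -6.6 tilt [ 5.e-04 -2.e-04 -1.e+00] 0.20915018748904365 [-1.   0.  -1.4] 18.0333
lens centre under [637.  144.  105.4] err vs (636.5,141.5,107) [ 0.5  2.5 -1.6]
scene mag_lens [(377, 214, 0.89), (168, 223, 0.81), (226, 204, 0.67)]
scene level [(370, 229, 0.69), (375, 212, 0.39)]
side mag_lens [(346, 318, 0.85), (431, 351, 0.8), (304, 154, 0.61)]
side level [(318, 170, 0.57), (209, 156, 0.18)]
scene [[369.6, 216.6], [368.5, 219.8]]
side [[311.8, 157.4], [312.5, 161.3]]
scene outline offset px (dark,du,dv) (np.float64(101.16), np.float64(8.0), np.float64(-8.0)) px/mm 0.24
side outline offset px (dark,du,dv) (np.float64(99.2), np.float64(1.5), np.float64(-0.5)) px/mm 0.26
[[296, 0, 76, 102, 2809], [294, 16, 3, 11, 20], [336, 30, 103, 196, 6880], [379, 48, 27, 20, 376], [298, 62, 23, 38, 468], [320, 81, 10, 8, 46], [304, 91, 20, 16, 142], [264, 93, 7, 21, 89], [271, 99, 10, 13, 51], [364, 103, 5, 4, 17], [358, 110, 4, 9, 21], [315, 114, 17, 3, 31], [306, 118, 29, 37, 528], [327, 136, 33, 12, 278], [304, 142, 6, 5, 22], [312, 155, 63, 98, 2309], [276, 162, 13, 6, 51], [193, 221, 39, 44, 539], [399, 226, 41, 40, 496]]
```

Request:
play_rows(motion=[[[0,0.5,-1.2],[0,0,0]],[[0,0,0],[0,0,0]],[[0,0,0],[0,0,0]],[[0,0,0],[0,0,0]],[[0,0,0],[0,0,0]],[[0,0,0],[0,0,0]]])

```text
time_s: 18.83
eef_pos: [649.6, 251.3, 99.2]
ee_rot: [0.0, 0.998, -0.058, -0.0]
force: [0.2, -0.1, -1.9]
grip_width: 0.213
```

```bash
python3 - <<'E'
from h import *
c=ctrl.get_calibration("wrist");T=np.array(c["tool_from_camera"])
p=np.array([537.134,178.097,186.272]);Rt=np.array([[0.9947,-0.1029,-0.0006],[-0.1029,-0.9947,-0.0004],[-0.0005,0.0004,-1.0]])
Rw=Rt@T[:3,:3];tw=Rt@T[:3,3]+p;C=(np.array(c["K"]),c["k1"],Rw.T,-Rw.T@tw)
im=cv2.imread("pics/w13.png")[:,:,::-1].astype(int)
led,on,off,pv=proj(C,[[537.3,298.5,28],[534,255.5,60.6],[530,237.5,60.6],[531.6,246.5,31]]).round().astype(int);print(led,on,off,pv)
for n,q in(("led",led),):
    w=im[q[1]-12:q[1]+13,q[0]-12:q[0]+13];k=(w.max(2)-w.min(2)).argmax();print(n,w.reshape(-1,3)[k])
for n in ("w1","w13"):
    i=cv2.imread("pics/%s.png"%n).astype(int); print(n,np.percentile(i[60:180,400:520].max(2),[10,50,90]))
# vertical profile through the toggle column: bright ball vs dark plate
g=im.mean(2)
for r in range(on[1]-22,off[1]+12,2): print(r,g[r,on[0]-12:on[0]+14:2].round().astype(int))
print(pose()[0],ctrl.sense()["force"],ctrl.sense()["grip_width"])
E
```

```text
[310  66] [311 109] [309 128] [310 118]
led [237  77  73]
w1 [207. 231. 233.]
w13 [125. 213. 233.]
87 [173 173 167 167 168 155 100 100  99 100 101 101 102]
89 [115 109 100 100 100 100 100  98 100 101 102  99 101]
91 [100  98  99  99 100 100  99  98 101 101 101 101 100]
93 [ 93  94  96  96  97  98  99 101 100 102 100 101 101]
95 [46 41 43 45 48 56 62 75 83 94 95 96 98]
97 [43 37 38 41 39 38 42 41 39 39 42 43 47]
99 [41 39 40 38 38 40 40 39 40 38 39 39 41]
101 [40 39 38 39 39 39 39 41 39 42 40 40 41]
103 [39 39 39 38 40 39 38 39 39 39 42 39 41]
105 [38 40 37 37 40 50 59 46 38 39 39 38 41]
107 [ 38  38  38  40  70 105 108 102  50  37  39  39  39]
109 [ 38  36  38  42  94 112 121 111  85  41  40  39  37]
111 [ 37  38  39  44  92 109 117 107  85  40  40  42  41]
113 [ 39  38  37  41  82  98 102  98  85  40  38  39  38]
115 [ 40  37  36  91 121  75  78  85 132  77  38  42  40]
117 [ 36  38  47 121 122  72  72  85 133 121  41  40  38]
119 [ 33  38  57 125 123  73  70  87 132 124  48  38  39]
121 [ 38  37  49 121 125 107  80 112 131 118  43  39  39]
123 [ 35  35  38  90 123 128 126 129 128  88  41  38  38]
125 [ 38  34  36  43 105 125 125 124  92  39  40  39  38]
127 [39 38 36 38 40 52 59 51 40 39 40 37 41]
129 [37 38 35 35 36 39 36 40 40 39 38 38 41]
131 [36 36 36 38 37 37 37 39 37 38 38 38 42]
133 [35 36 37 36 35 38 38 36 36 38 35 37 45]
135 [36 38 35 37 38 34 36 37 36 35 40 38 44]
137 [35 37 37 36 38 38 38 36 37 38 37 37 48]
139 [37 38 34 37 37 36 38 37 36 37 35 36 54]
[649.57834597 251.29506455  99.16636754] [ 0.15574588 -0.05216674 -1.92930162] 0.21259028035845892
```

```bash
python3 -c "
from rig import ctrl
print(ctrl.finish_job())"
```

```text
the job is handed in; nothing more can be done
None
```

I flipped the toggle to its other stop, then gripped the full-size magnifier by its handle and carried it over at height. I handed in at about 19 s, holding it over the level.

**What the last checks showed:**
- **Switch:** the push met about 18 N at the stop. A later wrist picture has the ball within 1 px of the predicted "on" position, and nothing went near it afterwards.
- **Lens position:** by the arm's pose, the lens is within about 3 mm of the vial centre. It is level, its long side is along the vial within about 1°, and the gap is about 14 mm.
- **Grip and contact:** the magnifier did not slip or droop after the lift. The force at hand-in was only its own weight.
- **Other things on the table:** picture differences fell at the arm, where the magnifier had lain, and in one patch beside the stand's knob end. I took that patch to be the arm's shadow and didn't check it closely.

**What failed or disagreed:**
- **First push missed:** the shut fingertips end about 15 mm short of the stated TCP, so they passed over the toggle. The second push, 16 mm lower, worked.
- **No visible light change:** the small LED stayed red and the glass panel looked no brighter, so "on" rests on the lever's position and the stop force.
- **Vial position:** the cameras differed by about 3 mm along the vial, so I placed the lens between their readings.
- **Last outline check:** fitting the lens outline in the final pictures gave no usable answer in the scene view. The side view agreed to about 1.5 px.

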